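Close up the vacuum pump's service panel and hold its free end down

TASK

We are closing up the white vacuum pump on the bench. Start the panel's round captive thumbscrew first: push it in and turn it clockwise about a quarter turn so that its thread catches and it stays down when you let go. Then push down on the wing of the quarter-turn fastener beside it and turn it clockwise until its slot lines up with the two marks on the panel, and let go; finally press the panel's other end, where two screws are still missing, flat against the frame and finish while holding it there so that I can put the screws in. Leave the other things on the bench and the dish on the pump as they are.

Things in the scene. Friction and masses are not known exactly. Their poses are not given: they have to be found in the camera images.
- pump: Diaphragm vacuum pump, a white box 250 (x) x 340 (y) x 165 mm high, fixed on the bench, turned by up to 0.35 rad either way; its flat top has a service opening. Origin under its centre at bench level, z up, x towards its rear (away from the robot), y towards the panel end with the fasteners.
- panel: Bare aluminium service panel, 150 (x) x 232 (y) x 4 mm, axes as the pump's; origin at the centre of its underside, 35 mm to +y of the pump's centre. It floats on a springy gasket about 5 mm off the frame and tips when pressed: a corner goes down under 7 N, an end under 10 N, then stops hard, flush (underside at 165 mm). Fasteners at the +y end, two empty screw holes at the -y end.
- thumbscrew (a joint): Turn of the captive thumbscrew, rad, clockwise from above positive, free from -0.35 to 2.3; starts between -0.2 and 0.2. Takes about 0.03 N m. It turns past 0.4 only while pushed in; beyond 0.8 its thread is caught and it stays down by itself.
- screw_depth (a joint): How far the thumbscrew is pushed into the panel, m: 0 sprung up, 0.009 fully in (stop). Spring 2 N at first, 5.6 N fully in; the panel gives under it as well. After catching it stays 3 to 7 mm in; not caught, it springs back to 0.
- screw_head (a point): Centre of the top of the thumbscrew: a round knurled steel head 22 mm in diameter, 16 mm high, at panel x = -45, y = +85 mm (near the robot). Sprung up, its underside is 9 mm and its top 25 mm above the panel's top face; pushed fully in, its underside is on the panel. z up along the screw.
- quarter_turn (a joint): Turn of the quarter-turn fastener, rad, clockwise from above positive: 0 open (stop), 1.57 slot in line with the marks, 1.65 stop; starts at 0.15 to 0.4. Friction 0.05 N m. Its cross bar passes under the lips of its receptacle only while this panel corner is pushed down to the frame (some 10 N); past 0.9 the bar is under them and the corner stays down, 1 to 2 mm off the frame.
- wing (a point): Centre of the top of the quarter-turn's wing: an upright steel bar 30 x 9 mm, top 19 mm above the panel, on a disc 26 mm across, 3 mm high; slot along its top; at panel x = +45, y = +85 mm (far from the robot). x runs along wing and slot, z up. It lies along the panel's x axis at joint value 0 and along y, pointing at two short dark marks on the panel, at 1.57.
- panel_end (a point): Point on the panel's top face at its free -y end, midway between the two empty screw holes, 20 mm in from the edge: a good place to press.
- frame_end (a point): Where panel_end lies when that end of the panel is flush on the frame (fixed to the pump, 169 mm above the bench); z up. The height of panel_end above it is the gap left.
- dish: Round steel dish, 64 mm across, 16 mm high, with two screws in it, standing on the pump's top beyond the panel's free end (pump y about -127 mm). Not to be moved.
- screwdriver: Screwdriver with a black handle, 190 mm long, lying on the bench in front of the pump. Not to be moved.
- bottle: Amber glass bottle, 68 mm across, 125 mm high. Not to be moved.
- beaker: Glass beaker, 70 mm across, 85 mm high. Not to be moved.
- lid: White plastic lid, 100 mm across, 14 mm high. Not to be moved.
- flask: Round glass flask on a cork ring, 90 mm across, 141 mm high. Not to be moved.
- clamp_ring: Plain steel vacuum clamp ring, 56 mm across, 14 mm high, lying on the bench beside the pump's +y end. Not to be moved.

How it is judged:
By the outcome, as a careful person would: the job done as asked, in the order asked, and still so for the second after the job is handed in, while the arm keeps its last pose, push and grip.
It also fails if it takes over 61 s, if anything falls off the work surface, if the arm or the gripper's body presses on something with over 40 N, if the wrist force passes 120 N, or if a joint passes its speed limit or range.

ROBOT

A 7-joint arm with a two-finger parallel gripper is mounted at the origin on the work surface. World frame = base frame: x ahead of the robot, y to its left, z up, the work surface at z = 0. Lengths are in m, angles in degrees, forces in N, time in s.
With the tool pointing down it reaches from about 0.4 to 0.85 m from the base axis. Payload 4.4 kg.
Tool frame: the origin (TCP) lies on the mounting face of the last link; the fingertips stand 199 mm ahead of it and the grasp point (between the pads) lies 180 mm ahead of it; z points along the fingers, y is the line along which they close (so a half turn about z gives the same grasp; the last joint's range is limited). The gripper opens to 94 mm and grips with 3 to 60 N. Pads are 16 mm wide; open, the fingers measure 119 mm over their backs; the gripper's body (75 mm by 177 mm) begins 78 mm behind the grasp point.
Start: joints at [71.574, 36.005, 2.206, 86.941, -1.547, 57.084, -1.146], TCP at [0.164, -0.629, 0.405] pointing down, gripper open.
Joint ranges: [-175.42, 175.42], [-21.48, 121.26], [-71.46, 75.88], [10.55, 141.38], [-63.04, 243.04], [13.31, 113.54], [-168.57, 168.57]. Speed limits (degrees/s): [147.25, 147.25, 180, 180, 180, 180, 180].

INTERFACE

Orientations are given as [roll, pitch, yaw] about the fixed x, y, z axes, in that order (R = Rz(yaw) Ry(pitch) Rx(roll)).
In Python, from workcell import env, cams gives the robot as it stands.
- The arm moves only by the tool send_rows, never from a script. Its arguments are lists of equal length, an entry for each row: "dp": the shift along the world's x, y, z in cm, a list of three; "turn": the turn about the world's z in degrees; "claw": the closure, from -1 (fully open) to 1 (shut). A call has 1 to 5 rows; each row shifts and turns the commanded pose from where the row before left it; what a row does not reach is not made up. A row lasts 1/10 s, in which the tool goes at most 50 mm and 8.59 degrees, less where a joint would pass 70% of its speed; a pose out of reach is approached as far as the arm can. A call with a gripper value outside its range is refused whole. The fingers move at their own pace and stop on an object; "force" is the grip in N (left out, the last holds). Time passes only in rows, so rows that do not move let the fingers close. It gives the time, the measured TCP pose, the force, the opening and the grip force at its end, in the units of the state.
- env.observe(): the state, without advancing time (a new reading comes with each control period).
- cams.get_image(name): name is "scene" or "top" or "wrist"; returns (picture, depth): 400x640x3 uint8, red, green, blue; 400x640 float32, m along the optical axis (not along the pixel's ray), 0 where there is no reading.
- cams.calibration(name): a dict with "K" (3x3 intrinsics, pixels), "camera_from_world" (4x4, takes a point from world to camera coordinates). Camera axes: x right, y up, looking along -z (the intrinsics and any distortion apply to the point x, -y, -z); pixel columns grow to the right and rows downward; lengths in m; the calibration is good to about 2 mm. A picture is of the moment at which its call begins: read the wrist's pose just before it. calibration takes no time and is no camera call; for the wrist camera it gives the pose at the moment of the call.
- env.finish_job(): hands the job in; it is judged then, once.
Trained networks look in the newest picture that a camera, given by its name, has taken for a name from the list of things; names that differ only in an ending like _2 or _b are one class to them, and where a whole thing is asked for, a point or a joint stands for the part that bears it (a point fixed in the world has none). Each returns a list of dicts, best first, with "conf" (0 to 1); they miss things now and then, are a little off and sometimes report something else, mostly with a low value. They report only what shows in the picture. A call takes as long as a camera call.
- cams.spot_in(target, camera): "xyz" ([x, y, z] in m, in world coordinates, good to about 4 mm: the middle of the surface that is visible of it).
The state is a dict: "t": time; "joint_pos": joint angles; "dq": joint speeds; "joint_efforts": joint torques, N m; "tool_pos": TCP position; "eef_rot": TCP orientation; "ft_force": force on the tool from outside, world axes, zero at the start; "wrist_torque": the same for the moment, N m; "opening": finger opening in m; "grasp_force": force on a finger pad.
Only numpy, scipy, OpenCV 4.12 (cv2) and the standard library are available. Lean on these libraries where they do the work, as an engineer would, in place of code of your own. Each camera call takes 0.05 s, during which the arm holds its last target. There are 200 camera calls.

## Working session

There is one attempt and no reset: what is moved stays moved. The work goes in short steps, Python scripts to look and compute and a tool call to move; the robot and the scene stay as the last step left them, time stands still between calls to the robot, and variables do not carry over. Pictures are saved under pics/ and viewed, at most 10 in all, crops included, and the job is handed in when it is done.

Besides the shell and the picture viewer there is one more tool, called after "Request:" by a JSON object that holds its "fn" and its "kwargs". send_rows: Moves the arm, as the interface text tells. Its arguments: {"type":"object","properties":{"dp":{"type":"array"},"turn":{"type":"array"},"claw":{"type":"array"},"force":{"type":"number"}},"required":["dp","turn","claw"]}

```bash
mkdir -p pics; ls; cat > h.py <<'E'
import numpy as np, cv2
from workcell import env, cams
def px2w(name,u,v,d,cal=None):
    c=cal or cams.calibration(name); K=np.array(c["K"]); T=np.linalg.inv(np.array(c["camera_from_world"]))
    x=(u-K[0,2])/K[0,0]*d; y=(v-K[1,2])/K[1,1]*d
    return (T@np.array([x,-y,-d,1]))[:3]
def w2px(name,p,cal=None):
    c=cal or cams.calibration(name); K=np.array(c["K"]); q=np.array(c["camera_from_world"])@np.r_[p,1]
    return K[0,0]*q[0]/-q[2]+K[0,2], K[1,1]*-q[1]/-q[2]+K[1,2]
def st():
    s=env.observe(); print({k:np.round(s[k],4).tolist() for k in("t","joint_pos","tool_pos","eef_rot","ft_force","wrist_torque","opening","grasp_force")})
    return s
E
python3 - <<'E'
from h import *
s=st()
for n in("top","scene"):
    im,d=cams.get_image(n); cv2.imwrite(f"pics/{n}0.png",im[:,:,::-1]); np.save(f"pics/{n}0.npy",d)
    print(n,cams.calibration(n))
    for t in("pump","panel","screw_head","wing","panel_end","dish"):
        print(t,[(np.round(r["xyz"],4).tolist(),round(r["conf"],2)) for r in cams.spot_in(t,n)[:3]])
E
```

```text
pics
{'t': 0.0, 'joint_pos': [71.5768, 36.0555, 2.2039, 86.994, -1.5455, 57.0831, -1.1445], 'tool_pos': [0.1644, -0.6286, 0.4038], 'eef_rot': [-179.8972, 0.0032, 14.6544], 'ft_force': [-0.4909, 0.0516, 0.2829], 'wrist_torque': [-0.0157, 0.0098, 0.0113], 'opening': 0.0942, 'grasp_force': 0.0}
top {'K': array([[460.25663727,   0.        , 322.02749173],
       [  0.        , 460.25663727, 201.12119072],
       [  0.        ,   0.        ,   1.        ]]), 'camera_from_world': array([[-0.01318352, -0.99975727, -0.01765197,  0.0215371 ],
       [ 0.98249144, -0.01623283,  0.18559922, -0.55396556],
       [-0.18584071, -0.01489606,  0.98246697, -1.19127222],
       [ 0.        ,  0.        ,  0.        ,  1.        ]])}
pump [([0.5116, 0.067, 0.1637], 0.91)]
panel [([0.5171, 0.096, 0.1704], 0.59)]
screw_head []
wing [([0.5345, 0.1891, 0.1839], 0.44), ([0.5151, 0.0958, 0.1706], 0.39)]
panel_end [([0.5153, 0.0955, 0.1734], 0.76)]
dish [([0.5495, -0.0594, 0.1697], 0.84), ([0.5346, 0.1926, 0.1864], 0.7), ([0.6547, -0.4699, 0.0469], 0.53)]
scene {'K': array([[365.95116004,   0.        , 319.25670143],
       [  0.        , 365.95116004, 198.81795769],
       [  0.        ,   0.        ,   1.        ]]), 'camera_from_world': array([[-0.68813038,  0.72556831, -0.00521678,  0.35156324],
       [-0.62269636, -0.58684525,  0.51755376,  0.2690663 ],
       [ 0.37245916,  0.35939293,  0.85563479, -1.25356253],
       [ 0.        ,  0.        ,  0.        ,  1.        ]])}
pump [([0.5652, 0.0931, 0.168], 0.8)]
panel [([0.5183, 0.1009, 0.1696], 0.62)]
screw_head [([0.4517, 0.1669, 0.1998], 0.5)]
wing []
panel_end [([0.5168, 0.1038, 0.1731], 0.87)]
dish [([0.5184, 0.0991, 0.1729], 0.62), ([0.5458, -0.0662, 0.1679], 0.55)]
```

View pics/top0.png

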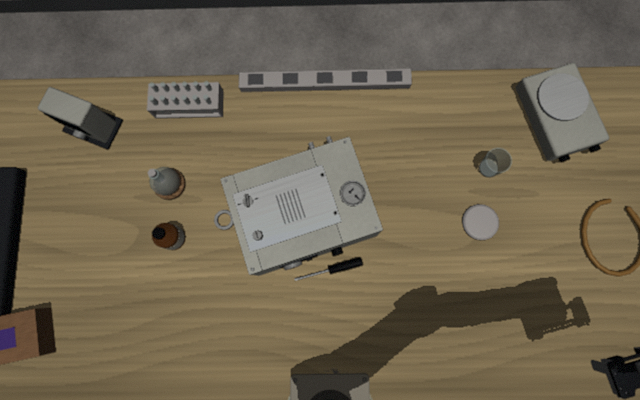

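```bash
python3 - <<'E'
import cv2
im=cv2.imread("pics/top0.png")[130:270,200:390]
cv2.imwrite("pics/top0c.png",cv2.resize(im,None,fx=4.2,fy=4.2,interpolation=cv2.INTER_CUBIC))
E
```

```text
(no output)
```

View pics/top0c.png

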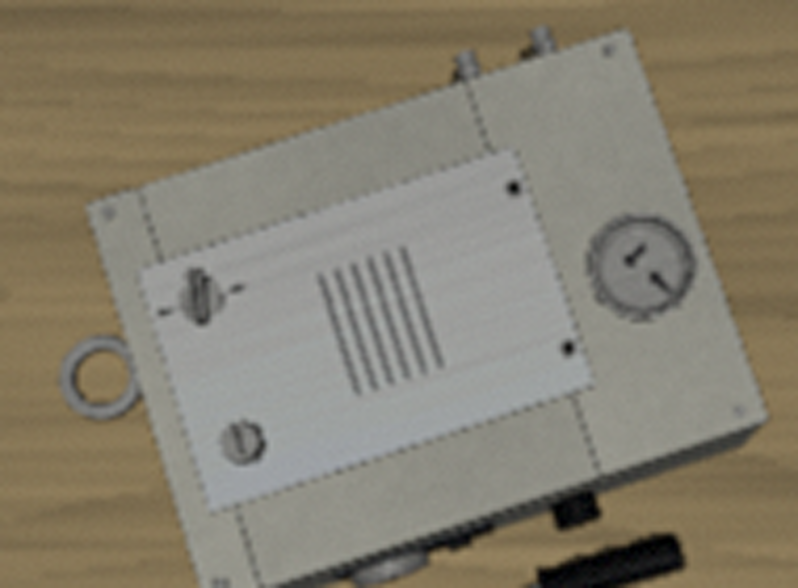

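Top view: the panel has corners (crop px) of about (142,270), (517,150), (592,385) and (210,512), with the thumbscrew at (243,442), the wing at (202,297) near open, and the dish at (640,265). The pump is turned by about +17°.

```bash
cat >> h.py <<'E'
def ray(name,u,v,z,cal=None):
    a=px2w(name,u,v,.2,cal); b=px2w(name,u,v,1.,cal); t=(z-a[2])/(b[2]-a[2]); return a+t*(b-a)
E
python3 - <<'E'
from h import *
f=lambda u,v,z: ray("top",u/4.2+200-.38,v/4.2+130-.38,z)
P=[f(*p,.173) for p in((142,270),(517,150),(592,385),(210,512))]
print(np.round(P,4)); 
y=(P[0]-P[1]+P[3]-P[2]); x=P[0]-P[3]+P[1]-P[2]
print(np.linalg.norm(y)/2,np.linalg.norm(x)/2,np.degrees(np.arctan2(-y[0],y[1])),np.degrees(np.arctan2(x[1],x[0])))
th=np.arctan2(-y[0],y[1]); c=np.mean(P,0)[:2]
R=np.array([[np.cos(th),-np.sin(th)],[np.sin(th),np.cos(th)]])
print("c",c)
for n,q in dict(screw=(-.045,.085),wing=(.045,.085),end=(0,-.096),pump=(0,-.035),dish=(0,-.162)).items(): print(n,np.round(c+R@q,4))
print("screw img",f(243,442,.199)," wing img",f(202,297,.192), "holes",f(514,188,.174),f(568,348,.174))
print(env.observe()["tool_pos"])
E
```

```text
[[ 0.5529  0.2283  0.173 ]
 [ 0.6213  0.0086  0.173 ]
 [ 0.4811 -0.0326  0.173 ]
 [ 0.4116  0.1862  0.173 ]]
0.22985077989416616 0.14678436994293553 17.45629883815799 16.47107420406339
c [0.516715   0.09763003]
screw [0.4483 0.1652]
wing [0.5341 0.1922]
end [0.5455 0.0061]
pump [0.5272 0.0642]
dish [ 0.5653 -0.0569]
screw img [0.44826456 0.16383435 0.199     ]  wing img [0.53262023 0.18949373 0.192     ] holes [0.59805875 0.01064898 0.174     ] [ 0.50268847 -0.01920611  0.174     ]
[ 0.16448241 -0.62886722  0.40470273]
```

Request:
{"fn": "send_rows", "kwargs": {"dp": [[4, 4, 1], [4, 4, 1], [4, 4, 1], [3, 4.5, 1], [3, 4.5, 1]], "turn": [0, 0, 0, 0, 0], "claw": [-1, -1, -1, -1, -1]}}

```text
t: 1.2
tool_pos: [0.3246, -0.4409, 0.4494]
eef_rot: [180.0, -0.0, 14.7]
ft_force: [1.6, 0.3, 0.1]
opening: 0.0942
grasp_force: 0.0
```

Request:
{"fn": "send_rows", "kwargs": {"dp": [[1.0, 4.7, 0], [1.0, 4.7, 0], [1.0, 4.7, 0], [1.0, 4.7, 0], [1.0, 4.7, 0]], "turn": [0, 0, 0, 0, 0], "claw": [-1, -1, -1, -1, -1]}}

```text
t: 1.7
tool_pos: [0.3735, -0.2057, 0.4493]
eef_rot: [180.0, -0.0, 14.6]
ft_force: [1.4, 0.3, 0.6]
opening: 0.0938
grasp_force: 0.0
```

Request:
{"fn": "send_rows", "kwargs": {"dp": [[1.0, 4.7, 0], [1.0, 4.7, 0], [1.0, 4.7, 0], [1.0, 4.7, 0], [1.0, 4.7, 0]], "turn": [0, 0, 0, 0, 0], "claw": [-1, -1, -1, -1, -1]}}

```text
t: 2.2
tool_pos: [0.4235, 0.0293, 0.4494]
eef_rot: [180.0, -0.1, 14.6]
ft_force: [0.9, -0.2, -0.4]
opening: 0.094
grasp_force: 0.0
```

Request:
{"fn": "send_rows", "kwargs": {"dp": [[1.0, 4.7, 0], [1.0, 4.7, 0], [0.5, 2, 0], [0, 0, 0], [0, 0, 0]], "turn": [0, 0, 0, 0, 0], "claw": [-0.2, -0.2, -0.2, -0.2, -0.2]}}

```text
t: 2.7
tool_pos: [0.4483, 0.141, 0.4488]
eef_rot: [180.0, 0.0, 14.7]
ft_force: [0.4, -0.0, 0.6]
opening: 0.0579
grasp_force: 0.0
```

```bash
python3 - <<'E'
from h import *
s=st()
cal=cams.calibration("wrist"); im,d=cams.get_image("wrist"); cv2.imwrite("pics/w1.png",im[:,:,::-1]); np.savez("pics/w1.npz",d=d,K=cal["K"],T=cal["camera_from_world"])
for t in("screw_head","wing","panel_end","dish"):
    print(t,[(np.round(r["xyz"],4).tolist(),round(r["conf"],2)) for r in cams.spot_in(t,"wrist")[:3]])
T=np.linalg.inv(cal["camera_from_world"]); print(np.round(T,3))
E
```

```text
{'t': 2.7, 'joint_pos': [-11.5751, 18.4393, -12.3031, 110.9947, 5.0109, 51.1141, -101.7381], 'tool_pos': [0.4483, 0.141, 0.4488], 'eef_rot': [179.9597, 0.0394, 14.6799], 'ft_force': [0.4057, -0.027, 0.5641], 'wrist_torque': [-0.0483, 0.0173, -0.0083], 'opening': 0.0579, 'grasp_force': 0.0}
screw_head [([0.4474, 0.1673, 0.2009], 0.64), ([0.508, 0.2952, 0.0105], 0.3)]
wing [([0.5319, 0.1901, 0.1931], 0.77)]
panel_end [([0.5274, 0.0988, 0.175], 0.95), ([0.5829, 0.4293, 0.0182], 0.28)]
dish [([0.5479, -0.071, 0.1664], 0.82)]
[[ 0.254  0.93   0.268  0.527]
 [-0.967  0.244  0.07   0.162]
 [-0.    -0.277  0.961  0.428]
 [ 0.     0.     0.     1.   ]]
```

View pics/w1.png

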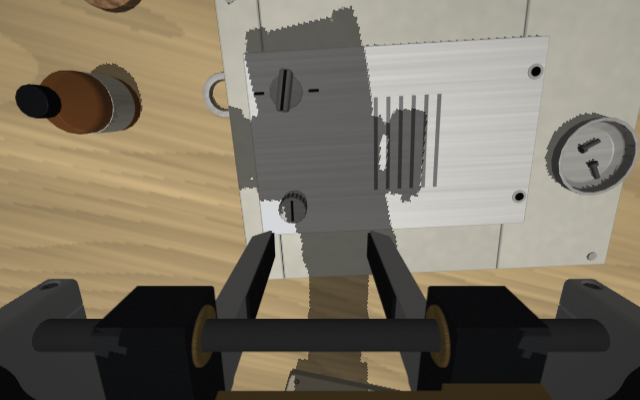

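Wrist view: screw head at (293,208), wing at (286,90) with its slot nearly along the panel's x axis, marks at (259,93) and (314,90), holes at (536,71) and (519,196), dish at (592,152).

```bash
python3 - <<'E'
from h import *
z=np.load("pics/w1.npz"); cal=dict(K=z["K"],camera_from_world=z["T"]); d=z["d"]
g=lambda u,v,h: ray("wrist",u,v,h,cal)
print("screw",g(293,208,.199),"wing",g(286,90,.193),"holes",g(536,71,.174),g(519,196,.174),"marks",g(259,93,.174),g(314,90,.174))
a,b=g(289,70,.193),g(283,108,.193); print("slot yaw",np.degrees(np.arctan2(*(a-b)[[1,0]])))
c=[g(*p,.174) for p in((247,52),(548,37),(524,221),(263,233))]; print(np.round(c,4))
for p in((293,208),(286,90),(305,90),(480,120),(480,200),(270,180),(470,60)): print(p,np.round(px2w("wrist",*p,d[p[1],p[0]],cal),4))
im=cv2.imread("pics/w1.png")[50:240,230:350]; cv2.imwrite("pics/w1c.png",cv2.resize(im,None,fx=3,fy=3,interpolation=cv2.INTER_CUBIC))
E
```

```text
screw [0.45100922 0.16479017 0.199     ] wing [0.5348565  0.19029485 0.193     ] holes [0.59773611 0.00963145 0.174     ] [ 0.50253386 -0.02024022  0.174     ] marks [0.52799642 0.2125274  0.174     ] [0.54107534 0.17138696 0.174     ]
slot yaw 3.453814387157417
[[ 0.5545  0.2272  0.174 ]
 [ 0.6217  0.0114  0.174 ]
 [ 0.4826 -0.0342  0.174 ]
 [ 0.4133  0.1855  0.174 ]]
(293, 208) [0.4507 0.1648 0.198 ]
(286, 90) [0.5349 0.1903 0.1929]
(305, 90) [0.5393 0.1782 0.1741]
(480, 120) [0.5528 0.0372 0.1745]
(480, 200) [0.4908 0.0112 0.1747]
(270, 180) [0.4619 0.1896 0.1735]
(470, 60) [0.5921 0.0618 0.1741]
```

View pics/w1c.png

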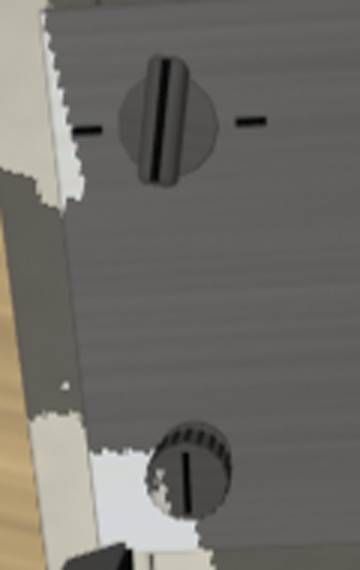

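Request:
{"fn": "send_rows", "kwargs": {"dp": [[0, 0.5, -1], [0, 0.5, -1], [0, 0.5, -1], [0, 0.5, -1], [0, 0, -1]], "turn": [8, 8, 8, 8, 8], "claw": [-0.2, -0.2, -0.2, -0.2, -0.2]}}

```text
t: 3.45
tool_pos: [0.4485, 0.1612, 0.3988]
eef_rot: [180.0, -0.0, 55.0]
ft_force: [0.2, 0.5, -0.1]
opening: 0.0564
grasp_force: 0.0
```

```bash
python3 -c "
from h import *
st()"
```

```text
{'t': 3.45, 'joint_pos': [-7.3846, 23.544, -21.6547, 113.7736, 12.0739, 44.7841, -71.0608], 'tool_pos': [0.4485, 0.1612, 0.3988], 'eef_rot': [179.9861, -0.0333, 54.9518], 'ft_force': [0.2118, 0.5002, -0.1248], 'wrist_torque': [-0.0365, -0.0339, 0.0269], 'opening': 0.0564, 'grasp_force': 0.0}
```

Request:
{"fn": "send_rows", "kwargs": {"dp": [[0.1, 0.2, 0], [0.05, 0.15, 0], [0, 0, 0], [0, 0, 0], [0, 0, 0]], "turn": [8.5, 8.5, 8.5, 8.5, 8.5], "claw": [-0.2, -0.2, -0.2, -0.2, -0.2]}}

```text
t: 3.95
tool_pos: [0.4501, 0.164, 0.3991]
eef_rot: [180.0, 0.0, 97.4]
ft_force: [0.1, 0.3, -0.1]
opening: 0.0563
grasp_force: 0.0
```

Request:
{"fn": "send_rows", "kwargs": {"dp": [[0, 0, -0.6], [0, 0, -0.7], [0, 0, 0], [0, 0, 0], [0, 0, 0]], "turn": [0, 0, 0, 0, 0], "claw": [-0.2, -0.2, 0.2, 1, 1], "force": 35}}

```text
t: 4.45
tool_pos: [0.45, 0.165, 0.386]
eef_rot: [180.0, 0.0, 97.1]
ft_force: [0.6, 0.6, 0.9]
opening: 0.0357
grasp_force: 0.0
```

Request:
{"fn": "send_rows", "kwargs": {"dp": [[0, 0, 0], [0, 0, 0], [0, 0, 0]], "turn": [0, 0, 0], "claw": [1, 1, 1]}}

```text
t: 4.75
tool_pos: [0.449, 0.165, 0.3858]
eef_rot: [-179.9, 0.0, 97.2]
ft_force: [-3.5, 0.0, 0.4]
opening: 0.0207
grasp_force: 35.0
```

```bash
python3 -c "
from h import *
st()
im,d=cams.get_image('scene'); print(w2px('scene',(.45,.165,.2)))
cv2.imwrite('pics/s1.png',cv2.resize(im[120:290,200:440,::-1],None,fx=3,fy=3,interpolation=cv2.INTER_CUBIC))"
```

```text
{'t': 4.75, 'joint_pos': [-0.3677, 26.4154, -32.5573, 114.1448, 19.7263, 45.0186, -37.2263], 'tool_pos': [0.449, 0.165, 0.3858], 'eef_rot': [-179.8508, 0.0209, 97.1617], 'ft_force': [-3.4972, 0.0357, 0.3901], 'wrist_torque': [0.064, 0.8891, -0.0457], 'opening': 0.0207, 'grasp_force': 35.0}
(np.float64(387.944521782528), np.float64(200.72818731142593))
```

Request:
{"fn": "send_rows", "kwargs": {"dp": [[-0.15, 0, -0.3], [0, 0, -0.3], [0, 0, -0.3], [0, 0, -0.2], [0, 0, 0]], "turn": [0, 0, 0, 0, 0], "claw": [1, 1, 1, 1, 1]}}

```text
t: 5.3
tool_pos: [0.4484, 0.1649, 0.3748]
eef_rot: [-180.0, 0.0, 97.2]
ft_force: [-3.8, 0.5, 5.2]
opening: 0.0203
grasp_force: 35.0
```

Request:
{"fn": "send_rows", "kwargs": {"dp": [[-0.1, 0, -0.2], [0, 0, -0.1], [0, 0, -0.1], [0, 0, 0]], "turn": [0, 0, 0, 0], "claw": [1, 1, 1, 1]}}

```text
t: 5.7
tool_pos: [0.4479, 0.1651, 0.3726]
eef_rot: [179.9, 0.0, 97.1]
ft_force: [-6.3, -2.3, 20.2]
opening: 0.0205
grasp_force: 35.0
```

Request:
{"fn": "send_rows", "kwargs": {"dp": [[0, 0, 0], [0, 0, 0], [0, 0, 0], [0, 0, 0], [0, 0, 0]], "turn": [-8, -8, -8, -8, -8], "claw": [1, 1, 1, 1, 1]}}

```text
t: 6.2
tool_pos: [0.448, 0.1649, 0.3726]
eef_rot: [179.8, -0.1, 56.8]
ft_force: [-5.6, -1.8, 17.0]
opening: 0.0201
grasp_force: 35.1
```

Request:
{"fn": "send_rows", "kwargs": {"dp": [[0, 0, 0], [0, 0, 0], [0, 0, 0], [0, 0, 0], [0, 0, 0]], "turn": [-8, -8, -8, -8, -8], "claw": [1, 1, 1, 1, 1]}}

```text
t: 6.7
tool_pos: [0.4481, 0.1647, 0.3727]
eef_rot: [179.9, -0.2, 16.8]
ft_force: [-5.8, -2.9, 17.7]
opening: 0.0204
grasp_force: 35.1
```

Request:
{"fn": "send_rows", "kwargs": {"dp": [[0, 0, 0], [0, 0, 0]], "turn": [-8, 0], "claw": [1, 1]}}

```text
t: 6.9
tool_pos: [0.4481, 0.1647, 0.3727]
eef_rot: [179.9, -0.2, 9.0]
ft_force: [-5.2, -1.4, 17.6]
opening: 0.0206
grasp_force: 35.1
```

Request:
{"fn": "send_rows", "kwargs": {"dp": [[0.05, 0, 0.15], [0, 0, 0], [0, 0, 0], [0, 0, 0], [0, 0, 0]], "turn": [0, 0, 0, 0, 0], "claw": [1, -0.2, -0.2, -0.2, -0.2]}}

```text
t: 7.4
tool_pos: [0.4482, 0.1649, 0.3723]
eef_rot: [180.0, -0.0, 9.2]
ft_force: [0.4, 0.5, 0.3]
opening: 0.0494
grasp_force: 0.0
```

Request:
{"fn": "send_rows", "kwargs": {"dp": [[0, 0, 1], [0, 0, 3], [0, 0, 3], [0, 0, 0], [0, 0, 0]], "turn": [0, 0, 0, 0, 0], "claw": [-0.2, -0.2, -0.2, -0.2, -0.2]}}

```text
t: 7.9
tool_pos: [0.448, 0.1649, 0.4432]
eef_rot: [-180.0, -0.1, 9.1]
ft_force: [-0.4, 1.0, -0.5]
opening: 0.0565
grasp_force: 0.0
```

```bash
python3 - <<'E'
from h import *
s=st()
cal=cams.calibration("wrist"); im,d=cams.get_image("wrist"); cv2.imwrite("pics/w2.png",im[:,:,::-1]); np.savez("pics/w2.npz",d=d,K=cal["K"],T=cal["camera_from_world"])
for t in("screw_head","wing"):
    print(t,[(np.round(r["xyz"],4).tolist(),round(r["conf"],2)) for r in cams.spot_in(t,"wrist")[:3]])
E
```

```text
{'t': 7.9, 'joint_pos': [-18.0172, 19.2132, -7.4091, 110.6113, 3.181, 50.2643, -107.8985], 'tool_pos': [0.448, 0.1649, 0.4432], 'eef_rot': [-179.9847, -0.103, 9.1497], 'ft_force': [-0.4051, 0.9558, -0.465], 'wrist_torque': [0.0161, 0.0394, -0.0154], 'opening': 0.0565, 'grasp_force': 0.0}
screw_head [([0.447, 0.1666, 0.1896], 0.75)]
wing [([0.5316, 0.1955, 0.192], 0.66)]
```

View pics/w2.png

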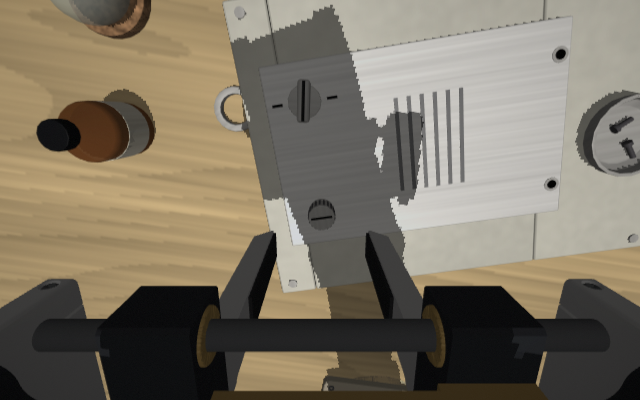

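The screw slot at (321,216) has turned by about 90° and the head is about 9 mm lower, so the thread has caught. The wing is at (304,101), its slot nearly vertical in the image.

```bash
python3 - <<'E'
from h import *
z=np.load("pics/w2.npz"); cal=dict(K=z["K"],camera_from_world=z["T"]); d=z["d"]
im=cv2.imread("pics/w2.png",0); 
for n,(u0,u1,v0,v1,h) in dict(wingslot=(296,311,78,124,.1925),m1=(268,285,99,112,.173),m2=(325,340,92,103,.173),screw=(309,334,207,226,.19)).items():
    p=im[v0:v1,u0:u1]; th=np.percentile(p,9); vv,uu=np.nonzero(p<=min(th,35)); 
    W=np.array([ray("wrist",u+u0,v+v0,h,cal) for u,v in zip(uu,vv)])[:,:2]
    c=np.median(W,0); e=np.linalg.svd(W-W.mean(0))[2][0]; print(n,len(W),th,np.round(c,4),"yaw",np.degrees(np.arctan2(e[1],e[0]))%180)
for p in((321,210),(325,222),(304,90),(345,215),(300,190),(330,130),(560,120),(530,190)): print(p,np.round(px2w("wrist",*p,d[p[1],p[0]],cal),4))
E
```

```text
wingslot 65 12.0 [0.5324 0.1925] yaw 6.469662162405939
m1 19 42.8 [0.5277 0.2131] yaw 107.88762024966353
m2 17 24.0 [0.5407 0.1719] yaw 108.43110138852221
screw 45 34.0 [0.4487 0.1655] yaw 98.62142737174372
(321, 210) [0.4545 0.1666 0.1908]
(325, 222) [0.5279 0.1785 0.423 ]
(304, 90) [0.5412 0.1928 0.1931]
(345, 215) [0.4471 0.1443 0.1711]
(300, 190) [0.463  0.1859 0.171 ]
(330, 130) [0.5159 0.1692 0.1726]
(560, 120) [ 0.5523 -0.0079  0.1735]
(530, 190) [ 0.4941 -0.0049  0.1725]
```

Request:
{"fn": "send_rows", "kwargs": {"dp": [[1.7, 0.55, 0], [1.7, 0.55, 0], [1.7, 0.55, 0], [1.7, 0.55, 0], [1.8, 0.55, 0]], "turn": [8.5, 8.5, 8.5, 8.5, 8.5], "claw": [-0.2, -0.2, -0.2, -0.2, -0.2]}}

```text
t: 8.55
tool_pos: [0.5343, 0.1925, 0.4412]
eef_rot: [-179.9, 0.1, 52.0]
ft_force: [0.1, 0.2, 0.1]
opening: 0.0565
grasp_force: 0.0
```

Request:
{"fn": "send_rows", "kwargs": {"dp": [[0, 0, 0], [0, 0, 0], [0, 0, 0], [0, 0, 0], [0, 0, 0]], "turn": [8.5, 8.5, 8.5, 8.5, 8.5], "claw": [-0.2, -0.2, -0.2, -0.2, -0.2]}}

```text
t: 9.05
tool_pos: [0.5338, 0.1922, 0.4412]
eef_rot: [-179.9, 0.0, 94.5]
ft_force: [-0.2, 0.6, -0.3]
opening: 0.0565
grasp_force: 0.0
```

Request:
{"fn": "send_rows", "kwargs": {"dp": [[0, 0, 0], [0, 0, 0], [0, 0, 0], [0, 0, 0], [0, 0, 0]], "turn": [8.5, 8.5, 8.5, 8.5, 8.5], "claw": [-0.2, -0.2, -0.2, -0.2, -0.2]}}

```text
t: 9.55
tool_pos: [0.5338, 0.1922, 0.4412]
eef_rot: [-179.9, -0.1, 137.0]
ft_force: [-0.6, -0.8, -0.1]
opening: 0.0562
grasp_force: 0.0
```

Request:
{"fn": "send_rows", "kwargs": {"dp": [[0, 0, 0], [0, 0, 0], [0, 0, 0], [0, 0, 0], [0, 0, 0]], "turn": [8.5, 8.5, 8.5, 8.5, 8.5], "claw": [-0.2, -0.2, -0.2, -0.2, -0.2]}}

```text
t: 10.05
tool_pos: [0.5338, 0.1921, 0.4412]
eef_rot: [-180.0, -0.1, 179.5]
ft_force: [0.4, -0.3, -1.0]
opening: 0.0563
grasp_force: 0.0
```

```bash
python3 -c "
from h import *
st()"
```

```text
{'t': 10.05, 'joint_pos': [9.0509, 34.4729, -51.1943, 96.8584, 29.5151, 63.3187, 38.5286], 'tool_pos': [0.5338, 0.1921, 0.4412], 'eef_rot': [-179.9727, -0.1298, 179.5102], 'ft_force': [0.3991, -0.2504, -1.0134], 'wrist_torque': [0.0216, -0.1473, 0.0041], 'opening': 0.0563, 'grasp_force': 0.0}
```

Request:
{"fn": "send_rows", "kwargs": {"dp": [[0, 0, -3], [0, 0, -2.4], [0, 0, -0.5], [0, 0, -0.5], [0, 0, 0]], "turn": [7, 0, 0, 0, 0], "claw": [-0.2, -0.2, -0.2, -0.2, 0.3]}}

```text
t: 10.55
tool_pos: [0.534, 0.1926, 0.3784]
eef_rot: [180.0, -0.0, -173.8]
ft_force: [0.9, -0.2, 1.0]
opening: 0.0516
grasp_force: 0.0
```

Request:
{"fn": "send_rows", "kwargs": {"dp": [[0, 0, 0], [0, 0, 0], [0, 0, 0], [0, 0, 0], [0, 0, 0]], "turn": [0, 0, 0, 0, 0], "claw": [1, 1, 1, 1, 1], "force": 40}}

```text
t: 11.05
tool_pos: [0.534, 0.1924, 0.3787]
eef_rot: [-180.0, 0.0, -173.8]
ft_force: [0.2, -0.4, 0.6]
opening: 0.0118
grasp_force: 0.0
```

Request:
{"fn": "send_rows", "kwargs": {"dp": [[0, 0, 0], [0, 0, 0], [0, 0, 0]], "turn": [0, 0, 0], "claw": [1, 1, 1]}}

```text
t: 11.35
tool_pos: [0.5341, 0.1921, 0.3784]
eef_rot: [-180.0, -0.0, -173.9]
ft_force: [0.6, -2.1, 1.2]
opening: 0.0085
grasp_force: 40.0
```

```bash
python3 -c "
from h import *
st()"
```

```text
{'t': 11.35, 'joint_pos': [8.0527, 38.8541, -50.0051, 101.1778, 35.0568, 56.9063, 40.3544], 'tool_pos': [0.5341, 0.1921, 0.3784], 'eef_rot': [-179.9547, -0.0004, -173.8542], 'ft_force': [0.5822, -2.0693, 1.2083], 'wrist_torque': [-0.4671, -0.2575, 0.0895], 'opening': 0.0085, 'grasp_force': 39.986}
```

Request:
{"fn": "send_rows", "kwargs": {"dp": [[0, 0, -0.2], [0, 0, -0.2], [0, 0, -0.1], [0, 0, -0.1], [0, 0, 0]], "turn": [0, 0, 0, 0, 0], "claw": [1, 1, 1, 1, 1]}}

```text
t: 11.85
tool_pos: [0.534, 0.1925, 0.3751]
eef_rot: [-179.9, 0.1, -173.9]
ft_force: [-4.1, -5.5, 21.4]
opening: 0.0085
grasp_force: 40.1
```

Request:
{"fn": "send_rows", "kwargs": {"dp": [[0, 0, -0.1], [0, 0, 0]], "turn": [0, 0], "claw": [1, 1]}}

```text
t: 12.05
tool_pos: [0.5339, 0.1925, 0.375]
eef_rot: [-179.8, 0.1, -173.9]
ft_force: [-5.1, -5.8, 26.9]
opening: 0.0086
grasp_force: 40.1
```

Request:
{"fn": "send_rows", "kwargs": {"dp": [[0, 0, 0], [0, 0, 0], [0, 0, 0], [0, 0, 0], [0, 0, 0]], "turn": [-8.5, -8.5, -8.5, -8.5, -8.5], "claw": [1, 1, 1, 1, 1]}}

```text
t: 12.55
tool_pos: [0.5339, 0.1923, 0.375]
eef_rot: [-180.0, 0.2, 143.3]
ft_force: [-6.2, -6.0, 26.3]
opening: 0.0091
grasp_force: 40.1
```

Request:
{"fn": "send_rows", "kwargs": {"dp": [[0, 0, 0], [0, 0, 0], [0, 0, 0], [0, 0, 0], [0, 0, 0]], "turn": [-8.5, -8.5, -8.5, -8.5, -2.2], "claw": [1, 1, 1, 1, 1]}}

```text
t: 13.05
tool_pos: [0.5338, 0.1922, 0.375]
eef_rot: [179.9, 0.2, 107.2]
ft_force: [-6.8, -7.1, 26.8]
opening: 0.0088
grasp_force: 40.0
```

Request:
{"fn": "send_rows", "kwargs": {"dp": [[0, 0, 0]], "turn": [0], "claw": [1]}}

```text
t: 13.15
tool_pos: [0.5337, 0.1922, 0.375]
eef_rot: [179.9, 0.2, 107.4]
ft_force: [-5.7, -6.5, 25.6]
opening: 0.0085
grasp_force: 40.0
```

```bash
python3 -c "
from h import *
st()"
```

```text
{'t': 13.15, 'joint_pos': [-4.3611, 33.4653, -28.3392, 101.8211, 20.3041, 49.7369, -24.6419], 'tool_pos': [0.5337, 0.1922, 0.375], 'eef_rot': [179.8965, 0.1631, 107.3722], 'ft_force': [-5.7414, -6.5438, 25.6138], 'wrist_torque': [-1.6147, 1.4571, -0.0247], 'opening': 0.0085, 'grasp_force': 40.0362}
```

Request:
{"fn": "send_rows", "kwargs": {"dp": [[0.05, 0.05, 0.25], [0, 0, 0], [0, 0, 0], [0, 0, 0], [0, 0, 0]], "turn": [0, 0, 0, 0, 0], "claw": [1, -0.2, -0.2, -0.2, -0.2]}}

```text
t: 13.65
tool_pos: [0.5344, 0.1932, 0.3735]
eef_rot: [-180.0, -0.0, 107.5]
ft_force: [-0.6, 1.0, 0.4]
opening: 0.037
grasp_force: 0.0
```

Request:
{"fn": "send_rows", "kwargs": {"dp": [[0, 0, 1], [0, 0, 3], [0, 0, 3], [0, -1.5, 1], [0, -1.5, 0]], "turn": [0, 0, -8, -8, -8], "claw": [-0.2, -0.2, -0.2, -0.2, -0.2]}}

```text
t: 14.15
tool_pos: [0.5348, 0.1635, 0.4567]
eef_rot: [179.8, -0.2, 83.2]
ft_force: [-0.4, -0.3, -0.4]
opening: 0.0558
grasp_force: 0.0
```

Request:
{"fn": "send_rows", "kwargs": {"dp": [[-1, -1.5, 0], [-1, -1, 0], [-1, 0, 0], [-1, 0, 0], [-1, 0, 0]], "turn": [-8.5, -8.5, -8.5, -8.5, -8.5], "claw": [-0.2, 0, 0.2, 0.5, 0.5]}}

```text
t: 14.65
tool_pos: [0.4841, 0.138, 0.4546]
eef_rot: [-180.0, -0.1, 40.6]
ft_force: [0.3, 0.3, -0.8]
opening: 0.0277
grasp_force: 0.0
```

Request:
{"fn": "send_rows", "kwargs": {"dp": [[-1, 0, 0], [-1, 0, 0], [0, 0, 0]], "turn": [-8.5, -8.5, 0], "claw": [1, 1, 1]}}

```text
t: 14.95
tool_pos: [0.4635, 0.1383, 0.4546]
eef_rot: [-180.0, -0.0, 24.0]
ft_force: [-0.1, 0.5, -0.6]
opening: 0.0036
grasp_force: 0.0
```

```bash
python3 - <<'E'
from h import *
s=st()
cal=cams.calibration("wrist"); im,d=cams.get_image("wrist"); cv2.imwrite("pics/w3.png",im[:,:,::-1]); np.savez("pics/w3.npz",d=d,K=cal["K"],T=cal["camera_from_world"])
for t in("screw_head","wing","dish"):
    print(t,[(np.round(r["xyz"],4).tolist(),round(r["conf"],2)) for r in cams.spot_in(t,"wrist")[:3]])
E
```

```text
{'t': 14.95, 'joint_pos': [-12.2252, 19.1137, -10.3092, 108.6968, 4.2316, 52.5415, -90.5532], 'tool_pos': [0.4635, 0.1383, 0.4546], 'eef_rot': [-179.9988, -0.0103, 24.0001], 'ft_force': [-0.1425, 0.5008, -0.6149], 'wrist_torque': [-0.0383, 0.0043, 0.0248], 'opening': 0.0036, 'grasp_force': 0.0}
screw_head [([0.4461, 0.1673, 0.1925], 0.72)]
wing [([0.5317, 0.1926, 0.1891], 0.58)]
dish [([0.5491, -0.0689, 0.1696], 0.75)]
```

View pics/w3.png

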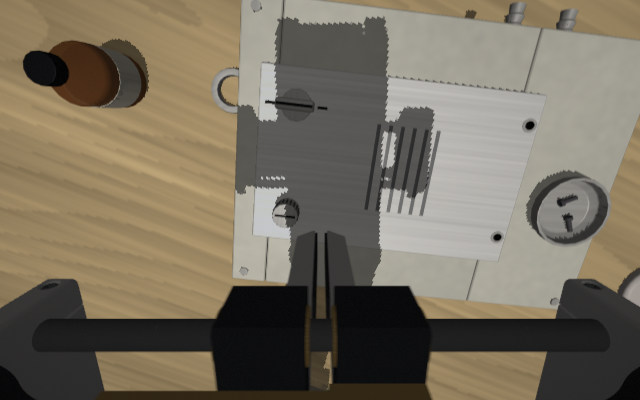

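The wing's slot at (297,104) now lies along the line of the two marks at (269,101) and (322,107). The screw head is at (286,214). I'll measure its angle and the heights.

```bash
python3 - <<'E'
from h import *
z=np.load("pics/w3.npz"); cal=dict(K=z["K"],camera_from_world=z["T"]); d=z["d"]
im=cv2.imread("pics/w3.png",0)
def fit(n,u0,u1,v0,v1,h,t):
    p=im[v0:v1,u0:u1]; vv,uu=np.nonzero(p<=t)
    W=np.array([ray("wrist",u+u0,v+v0,h,cal) for u,v in zip(uu,vv)])[:,:2]; c=W.mean(0); e=np.linalg.svd(W-c)[2][0]
    print(n,len(W),np.round(c,4),"yaw",np.degrees(np.arctan2(e[1],e[0]))%180); return c
print(im[96:112,262:330:2])
fit("slot",277,313,96,112,.189,30); a=fit("m1",264,273,97,105,.17,40); b=fit("m2",318,328,104,111,.17,40); print("marks yaw",np.degrees(np.arctan2(*(a-b)[::-1])))
hs=[fit("h1",523,537,118,132,.173,40),fit("h2",491,504,231,243,.173,40)]
for p in((286,208),(297,100),(303,108),(275,190),(297,230),(270,215),(340,90),(300,130),(310,205),(510,120),(515,190),(480,240)): print(p,np.round(px2w("wrist",*p,d[p[1],p[0]],cal),4))
E
```

```text
[[194 195 195 194 194 195 195 158  84  82  82  71  72  74  73  74  76  72
   73  75  75  75  76  70  90  90  90  90  89  90  90  90  89  90]
 [195 195 195 195 194 195 195 105  65  65  65  65  67  70  69  70  74  73
   74  75  76  76  76  76  83  90  90  90  90  90  90  89  89  89]
 [195 195 195 195 195 195 195  70  70  69  68  66  65  63  64  65  68  67
   69  71  73  74  76  75  67  91  91  91  90  91  91  90  90  89]
 [195 195 178 166 195 195 194  66  73  73  72  72  71  70  69  66  65  63
   63  64  67  69  70  72  63  90  90  90  90  90  91  91  91  90]
 [195 195 117  76 159 169 175  56  65  69  72  74  74  73  73  72  71  71
   69  68  65  64  63  65  63  82  90  90  91  90  91  91  90  91]
 [194 193  27  28  31  86 108  24  35  48  56  61  64  69  72  74  74  74
   75  73  72  71  70  68  66  67  89  91  90  90  90  90  90  91]
 [193 187  40  41  29  26  25  12   7   7  13  19  36  46  54  60  64  69
   73  75  74  76  74  73  73  66  80  90  90  90  90  90  90  90]
 [191 181 129 129 118  57  48  25  21  10  10   6   7   8  11  21  31  45
   55  61  64  70  72  76  76  67  64  
[... 1127 characters left out ...]
 88  88  88  88  88  88  87]]
slot 77 [0.5345 0.193 ] yaw 107.58189980593703
m1 10 [0.5277 0.2142] yaw 108.03278156333745
m2 18 [0.5411 0.1724] yaw 110.18440703302285
marks yaw 107.73438106911199
h1 48 [0.5983 0.0101] yaw 113.38815898910987
h2 33 [ 0.5028 -0.0204] yaw 104.47435747330579
(286, 208) [0.4556 0.1671 0.1905]
(297, 100) [0.5381 0.192  0.1888]
(303, 108) [0.5347 0.1855 0.1903]
(275, 190) [0.46   0.182  0.1694]
(297, 230) [0.4333 0.1494 0.1703]
(270, 215) [0.4369 0.1774 0.1708]
(340, 90) [0.5595 0.1647 0.1707]
(300, 130) [0.5172 0.1819 0.1715]
(310, 205) [0.4603 0.1481 0.1706]
(510, 120) [0.595  0.0272 0.1733]
(515, 190) [ 0.5467 -0.0099  0.1736]
(480, 240) [ 0.4937 -0.0081  0.1726]
```

Request:
{"fn": "send_rows", "kwargs": {"dp": [[1.7, -2.6, 0], [1.7, -2.6, 0], [1.7, -2.6, 0], [1.7, -2.7, 0], [1.5, -2.7, 0]], "turn": [-6.5, 0, 0, 0, 0], "claw": [1, 1, 1, 1, 1]}}

```text
t: 15.65
tool_pos: [0.5487, 0.0045, 0.4539]
eef_rot: [-180.0, -0.0, 17.5]
ft_force: [0.7, 0.1, -0.6]
opening: 0.0007
grasp_force: 0.0
```

Request:
{"fn": "send_rows", "kwargs": {"dp": [[0, 0, -3], [0, 0, -2.5], [0, 0, -1.5], [0, 0, -0.5], [0, 0, 0]], "turn": [0, 0, 0, 0, 0], "claw": [1, 1, 1, 1, 1]}}

```text
t: 16.15
tool_pos: [0.5477, 0.0058, 0.3784]
eef_rot: [-180.0, 0.1, 17.5]
ft_force: [0.4, -0.6, 0.4]
opening: 0.0003
grasp_force: 0.0
```

Request:
{"fn": "send_rows", "kwargs": {"dp": [[0, 0, -0.3], [0, 0, -0.2], [0, 0, -0.2], [0, 0, -0.1], [0, 0, 0]], "turn": [0, 0, 0, 0, 0], "claw": [1, 1, 1, 1, 1]}}

```text
t: 16.65
tool_pos: [0.5478, 0.0059, 0.3716]
eef_rot: [180.0, -0.1, 17.5]
ft_force: [0.0, 0.1, 4.3]
opening: 0.0003
grasp_force: 1.8
```

Request:
{"fn": "send_rows", "kwargs": {"dp": [[0, 0, -0.2], [0, 0, -0.2], [0, 0, -0.1], [0, 0, 0]], "turn": [0, 0, 0, 0], "claw": [1, 1, 1, 1]}}

```text
t: 17.05
tool_pos: [0.5477, 0.0059, 0.3685]
eef_rot: [179.9, -0.1, 17.4]
ft_force: [-4.7, -0.1, 19.6]
opening: 0.0004
grasp_force: 9.8
```

Request:
{"fn": "send_rows", "kwargs": {"dp": [[0, 0, -0.1], [0, 0, 0], [0, 0, 0]], "turn": [0, 0, 0], "claw": [1, 1, 1]}}

```text
t: 17.35
tool_pos: [0.5476, 0.0059, 0.3685]
eef_rot: [179.9, -0.2, 17.4]
ft_force: [-6.6, -0.8, 27.0]
opening: 0.0008
grasp_force: 13.2
```

```bash
python3 - <<'E'
from h import *
st()
cal=cams.calibration("wrist"); im,d=cams.get_image("wrist"); cv2.imwrite("pics/w4.png",im[:,:,::-1])
for t in("dish","wing","screw_head"): print(t,[(np.round(r["xyz"],4).tolist(),round(r["conf"],2)) for r in cams.spot_in(t,"wrist")[:2]])
im2,d2=cams.get_image("top"); print("dish top",[(np.round(r["xyz"],4).tolist(),round(r["conf"],2)) for r in cams.spot_in("dish","top")[:2]])
for q in((.5983,.025),(.51,-.005),(.52,.02),(.575,.035)):
    u,v=w2px("wrist",(*q,.169),cal); u,v=int(u),int(v)
    if 0<=u<640 and 0<=v<400: print(q,np.round(px2w("wrist",u,v,np.median(d[v-2:v+3,u-2:u+3]),cal),4))
st()
E
```

```text
{'t': 17.35, 'joint_pos': [0.3895, 30.2166, -5.8779, 105.6989, 4.2848, 44.134, -80.3167], 'tool_pos': [0.5476, 0.0059, 0.3685], 'eef_rot': [179.9371, -0.1514, 17.4473], 'ft_force': [-6.5542, -0.8321, 26.9713], 'wrist_torque': [-0.1131, 1.5222, 0.0073], 'opening': 0.0008, 'grasp_force': 13.1913}
dish [([0.5483, -0.0707, 0.1667], 0.93)]
wing [([0.5391, 0.185, 0.1748], 0.97), ([0.5843, 0.07, 0.1601], 0.49)]
screw_head []
dish top [([0.5474, -0.0849, 0.1716], 0.59)]
(0.5983, 0.025) [0.5982 0.0253 0.1687]
(0.51, -0.005) [0.5547 0.0091 0.2382]
(0.52, 0.02) [0.52   0.0202 0.1688]
(0.575, 0.035) [0.5754 0.0352 0.1689]
{'t': 17.65, 'joint_pos': [0.3915, 30.2129, -5.8774, 105.6993, 4.2834, 44.1317, -80.3173], 'tool_pos': [0.5476, 0.0059, 0.3685], 'eef_rot': [179.9363, -0.1569, 17.4433], 'ft_force': [-5.6129, -0.0065, 25.4274], 'wrist_torque': [-0.1519, 1.5557, 0.0221], 'opening': 0.0002, 'grasp_force': 13.1804}
```

View pics/w4.png

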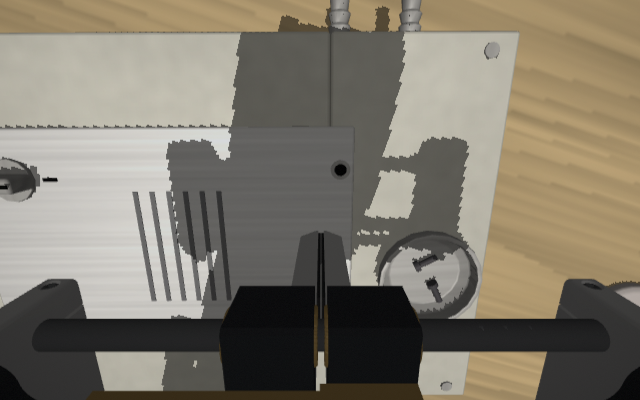

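The panel end reads 168.8 mm, so it is flush, and the dish is in place. One last check of the fasteners before handing in.

```bash
python3 - <<'E'
from h import *
for n in("scene","top"):
    im,d=cams.get_image(n)
    for q in((.449,.1655,.190),(.534,.193,.189),(.485,.165,.17)):
        u,v=map(round,map(float,w2px(n,q))); print(n,q,np.round(px2w(n,u,v,np.median(d[v-1:v+2,u-1:u+2])),4))
    if n=="scene": cv2.imwrite("pics/s2.png",cv2.resize(im[140:280,260:460,::-1],None,fx=4,fy=4,interpolation=cv2.INTER_CUBIC))
E
```

```text
scene (0.449, 0.1655, 0.19) [0.449  0.1664 0.1899]
scene (0.534, 0.193, 0.189) [0.5337 0.193  0.1879]
scene (0.485, 0.165, 0.17) [0.4835 0.1643 0.1692]
top (0.449, 0.1655, 0.19) [0.4489 0.1662 0.1912]
top (0.534, 0.193, 0.189) [0.5336 0.1938 0.1913]
top (0.485, 0.165, 0.17) [0.4852 0.1649 0.1712]
```

View pics/s2.png

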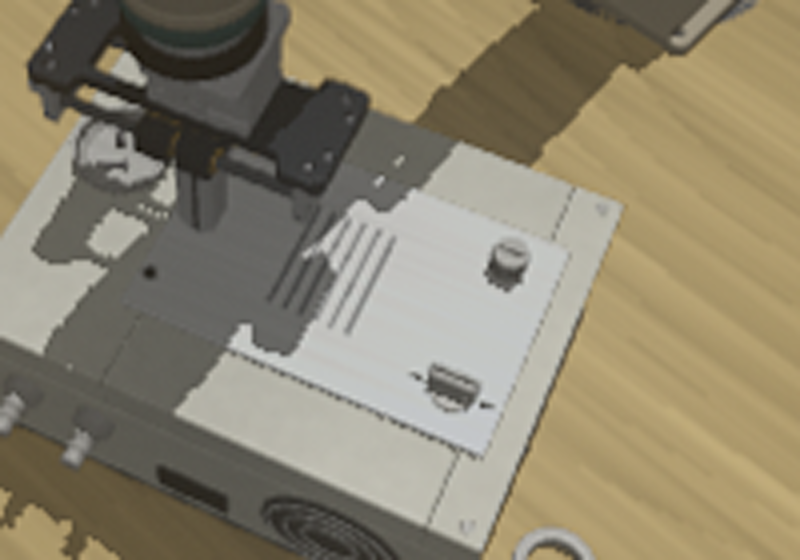

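The scene crop shows the thumbscrew down at (510,262), the wing lined up with its marks at (452,385), the fingers pressing the free end at (203,200) and the dish untouched at (120,150).

```bash
python3 -c "
from h import *
print(env.finish_job())"
```

```text
the job is handed in; nothing more can be done
None
```

The job is handed in: the thumbscrew is caught and stays down, the quarter-turn slot is within about 0.2° of the marks, and the arm is holding the panel's free end flush on the frame with about 26 N; the dish was not touched.

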